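# Rock a stuck tube block out of its dry-block heater

## Task

Slide the steel keeper fork back by its red peg until it is fully off the blue tube block. Then take the block by its yellow T-handle and, while it still stands in its seat, rock it to one side and to the other until it has pushed both orange jaws well back off its shoulders. Lift it straight up until its foot is just clear above the orange jaws (by a centimetre or two), and finish while holding it there, still and upright over its seat, without disturbing the bottles and beaker.

Things in the scene. Friction and masses are not known exactly. Their poses are not given: they have to be found in the camera images.
- heater: White dry-block heater, fixed, 220 x 170 mm, 50 mm high; its place and turn change every time. Origin on the bench right below the seat's centre (housing from x = -130 to +90 mm, y = +-85 mm). z up; x is the sliding line of the fork, y the rocking and jaw direction; axes within 0.4 rad of the world's.
- seat (a point): Centre of the floor of the seat, a pocket in the heater's deck 43 mm (x) by 23 mm (y) and 10 mm deep, 40 mm above the bench; axes as the heater's. The block's foot stands on it.
- block: Blue metal tube block, 0.3 to 0.5 kg, loose. Origin under the centre of its foot (at the start on the seat floor), axes as the heater's. Upward: foot 40 (x) x 20 (y) mm, 14 high; body 56 x 51 mm to z = 36; 45 degree shoulders to z = 40; upper body 56 x 44 mm to z = 62; 10 mm stem to the yellow T-bar. While the jaws are over its shoulders a straight pull does not free it.
- bar (a point): Centre of the block's yellow round T-bar, 14 mm thick, 50 long along x, 100 mm above the block's origin (140 above the bench at the start), 31 mm free below it. Pinch it from above across y; it can turn in the pads, so the gripper may stay vertical. Leaned along y the block pivots on its foot's edge, at most about 14 degrees: the bar moves up to 25 mm sideways, nearly level.
- fork (a joint): Keeper fork, m: 0 (about 0 to 6 mm at the start) is over the block, it slides along the heater's -x (towards the robot) and stops at 0.055; fully off the block from 0.046. Slides with about 3 N. Its two 6 mm thick prongs lie on both sides of the stem, 104 to 110 mm above the bench, under the T-bar.
- fork_peg (a point): Top centre of the red upright peg of the fork, 16 mm thick, 35 mm tall, its top 145 mm above the bench; with the fork at 0 it is 68 mm to -x of the seat's centre. Pinch it from above.
- jaw_left (a joint): Orange jaw at the heater's +y side, m. At 0 (start 0 to 1 mm) its nose, 81 to 91 mm above the bench, is 0.5 mm from the block's upper body and overhangs the shoulder. The block, leaning that way, pushes it outward (+y) with about 10 N on the nose, to 0.010 at most; it stays where it is left. Clear of the shoulder from 0.003 to 0.004, well back from 0.004.
- jaw_right (a joint): The same jaw at the -y side, pushed outward to -y; values as for the left one.
- jaw_left_nose (a point): Upper inner edge of the left jaw, middle, 91 mm above the bench: the jaws' highest point.
- jaw_right_nose (a point): The same point of the right jaw.
- amber_bottle: Bystander: amber bottle, 64 mm thick, 130 mm tall and its cap; origin under its foot.
- beaker: Bystander: clear beaker, 72 mm wide, 90 mm tall; origin under its foot.
- white_jar: Bystander: white jar with orange cap, 60 mm thick, 80 mm tall; origin under its foot.
There are look-alikes about, which are no part of the job. There is more than one size of the block; the job needs the smallest.

How it is judged:
By the outcome, as a careful person would: the job done as asked, in the order asked, and still so for the second after the job is handed in, while the arm keeps its last pose, push and grip.
It also fails if it takes over 54 s, if anything falls off the work surface, if the arm or the gripper's body presses on something with over 40 N, if the wrist force passes 120 N, or if a joint passes its speed limit or range.

## Robot

A 7-joint arm with a two-finger parallel gripper is mounted at the origin on the work surface. World frame = base frame: x ahead of the robot, y to its left, z up, the work surface at z = 0. Lengths are in m, angles in rad, forces in N, time in s.
With the tool pointing down it reaches from about 0.425 to 0.875 m from the base axis. Payload 4.7 kg.
Tool frame: the origin (TCP) lies midway between the tips of the shut fingers; the grasp point (between the pads) lies 19 mm behind it; z points along the fingers, y is the line along which they close (so a half turn about z gives the same grasp; the last joint's range is limited). The gripper opens to 87 mm and grips with 3 to 60 N. Pads are 19 mm wide; open, the fingers measure 117 mm over their backs; the gripper's body (75 mm by 190 mm) begins 51 mm behind the grasp point.
Start: joints at [1.187, 0.321, -0.07, 1.45, 0.023, 1.371, -0.057], TCP at [0.252, -0.599, 0.223] pointing down, gripper open.
Joint ranges: [-2.86, 2.86], [-0.3, 2.09], [-1.38, 1.24], [0.06, 2.45], [-1.56, 4.7], [0.09, 2.05], [-2.69, 2.69]. Speed limits (rad/s): [2.57, 2.57, 3.14, 3.14, 3.14, 3.14, 3.14].

## Interface

Orientations are given as [roll, pitch, yaw] about the fixed x, y, z axes, in that order (R = Rz(yaw) Ry(pitch) Rx(roll)).
In Python, from workcell import get_obs, optics, bot gives the robot as it stands.
- The arm moves only by the tool send_rows, never from a script. Its argument "series" is a list of rows, each a list of 5 numbers: the shift along the world's x, y, z in parts of the range, where 1.0 means 0.5 m, then the turn about the world's z in parts of the range, where 1.0 means 60 degrees, then the opening, from 0 (shut) to 1 (fully open). In form: [[tx, ty, tz, spin, gripper], ...]. A call has 1 to 10 rows; each row is the pose to reach, as a shift and turn from the pose commanded when the call began; what a row does not reach only later rows make up. A row lasts 1/12 s, in which the tool goes at most 41.7 mm and 7.16 degrees, less where a joint would pass 70% of its speed; a pose out of reach is approached as far as the arm can. A call with a gripper value outside its range is refused whole. The fingers move at their own pace and stop on an object; "force" is the grip in N (left out, the last holds). Time passes only in rows, so rows that repeat a pose let the fingers close. It gives the time, the measured TCP pose, the force, the opening and the grip force at its end, in the units of the state.
- get_obs(): the state, without advancing time (a new reading comes with each control period).
- optics.capture(name): name is "side" or "top" or "wrist"; returns a dict with "img" (480x640x3 uint8, red, green, blue), "z_map" (480x640 float32, m along the optical axis (not along the pixel's ray), 0 where there is no reading), "fovy" (degrees; the focal length in pixels is half the picture's height over the tangent of half this angle, whatever the lens; pixels are square), "cx", "cy" (the principal point, pixels), "rvec" (rotation vector, rad) and "tvec" (3), from world to camera coordinates, as OpenCV has them. Camera axes: x right, y down, z forward; pixel columns grow to the right and rows downward; lengths in m; the calibration is good to about 2 mm. The wrist camera is an equidistant fisheye: a pixel r from the principal point sees the ray r / f radians off the axis. A picture is of the moment at which its call begins.
- bot.finish_job(): hands the job in; it is judged then, once.
The state is a dict: "time_s": time; "q": joint angles; "dq": joint speeds; "joint_torque": joint torques, N m; "ee_pos": TCP position; "ee_rot": TCP orientation; "force": force on the tool from outside, world axes, zero at the start; "ft_torque": the same for the moment, N m; "grip_width": finger opening in m; "finger_force": force on a finger pad.
Only numpy, scipy, OpenCV 4.12 (cv2) and the standard library are available. Lean on these libraries where they do the work, as an engineer would, in place of code of your own. Each camera call takes 0.05 s, during which the arm holds its last target. There are 200 camera calls.

## Working session

There is one attempt and no reset: what is moved stays moved. The work goes in short steps, Python scripts to look and compute and a tool call to move; the robot and the scene stay as the last step left them, time stands still between calls to the robot, and variables do not carry over. Pictures are saved under pics/ and viewed, at most 10 in all, crops included, and the job is handed in when it is done.

Besides the shell and the picture viewer there is one more tool, called after "Call:" by a JSON object that holds its "fn" and its "kwargs", one argument or row to a line. send_rows: Moves the arm, as the interface text tells. Its arguments: {"type":"object","properties":{"series":{"type":"array","items":{"type":"array","items":{"type":"number"}}},"force":{"type":"number"}},"required":["series"]}

```bash
mkdir -p pics; ls; python3 - <<'E'
from workcell import get_obs, optics, bot
import cv2,numpy as np
o=get_obs();print({k:np.round(v,3) for k,v in o.items()})
for n in("top","side"):
    c=optics.capture(n);cv2.imwrite(f"pics/{n}0.png",c["img"][:,:,::-1]);np.savez(f"{n}0.npz",**c)
    print(n,c["fovy"],c["cx"],c["cy"],c["rvec"],c["tvec"])
E
```

```text
pics
{'time_s': np.float64(0.0), 'q': array([ 1.187,  0.322, -0.07 ,  1.452,  0.023,  1.371, -0.057]), 'dq': array([ 0.001,  0.001,  0.   ,  0.001, -0.   ,  0.001,  0.   ]), 'joint_torque': array([ 1.0000e-03, -4.9128e+01, -4.0300e-01, -3.1253e+01, -6.4000e-02,
        4.4000e-02,  0.0000e+00]), 'ee_pos': array([ 0.252, -0.599,  0.221]), 'ee_rot': array([-3.14 ,  0.   ,  0.398]), 'force': array([ 0.449, -0.316,  0.701]), 'ft_torque': array([ 0.081, -0.005,  0.012]), 'finger_force': np.float64(0.0), 'grip_width': np.float64(0.087)}
top 45.64431828603135 325.7239332971202 246.40209414990312 [ 2.16321056 -2.21861281  0.04567348] [0.0496532  0.60992432 1.32570718]
side 43.5887034875408 325.73376666572153 238.9782386461654 [ 0.90315772 -2.62449605  0.91522577] [0.51061675 0.34289365 1.19019167]
```

View pics/top0.png

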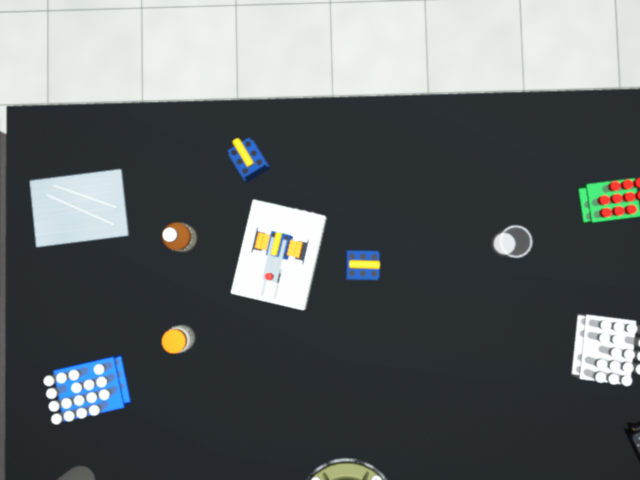

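View pics/side0.png

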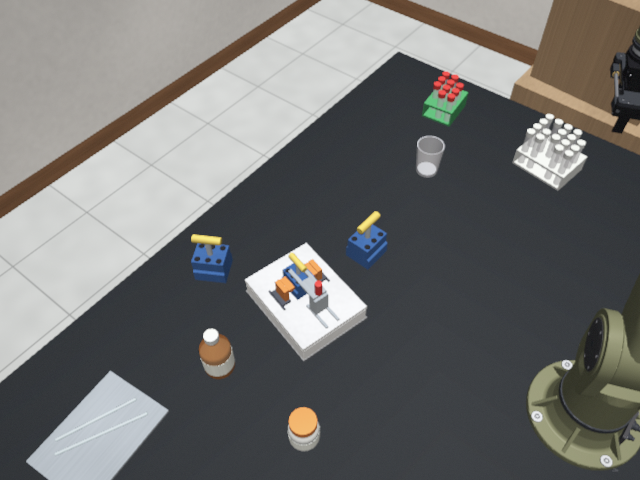

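The top view shows the heater around (278,255), with the red peg at (269,277), the T-bar at (278,242) and the jaws at (262,241) and (296,250). Loose look-alike blocks lie at (247,158) and (363,265). Next I measure positions from the depth map and colours.

```bash
cat > h.py <<'E'
import cv2,numpy as np
def cam(c):
    f=240/np.tan(np.radians(float(c["fovy"]))/2);R=cv2.Rodrigues(np.asarray(c["rvec"],float))[0]
    return f,R,np.asarray(c["tvec"],float).ravel()
def rays(c,uv,fish=False):
    f,R,t=cam(c);uv=np.atleast_2d(uv).astype(float)
    p=(uv-[float(c["cx"]),float(c["cy"])])/f
    if fish:
        r=np.linalg.norm(p,axis=1,keepdims=True)+1e-9;d=np.c_[p/r*np.sin(r),np.cos(r)]
    else: d=np.c_[p,np.ones(len(p))]
    return -R.T@t,d@R
def at_z(c,uv,z,fish=False):
    o,d=rays(c,uv,fish);return o+d*((z-o[2])/d[:,2])[:,None]
def cloud(c,fish=False):
    f,R,t=cam(c);v,u=np.mgrid[0:480,0:640];uv=np.c_[u.ravel(),v.ravel()]
    o,d=rays(c,uv,fish);dc=d@R.T
    return (o+d*(c["z_map"].ravel()/dc[:,2])[:,None]).reshape(480,640,3)
def masks(c):
    h=cv2.cvtColor(c["img"],cv2.COLOR_RGB2HSV).astype(int);H,S,V=h[...,0],h[...,1],h[...,2]
    return dict(red=((H<5)|(H>174))&(S>150)&(V>80),yellow=(abs(H-26)<5)&(S>130)&(V>100),orange=(abs(H-15)<6)&(S>130)&(V>120),white=(S<40)&(V>170))
E
python3 - <<'E'
from h import *
for n,box in(("top",(225,195,335,315)),("side",(240,235,375,360))):
    c=dict(np.load(n+"0.npz"));P=cloud(c);m=masks(c)
    B=np.zeros((480,640),bool);B[box[1]:box[3],box[0]:box[2]]=1
    for k in("red","yellow","orange"):
        q=m[k]&B&(P[...,2]>.08);nn,l,s,ce=cv2.connectedComponentsWithStats(q.astype(np.uint8))
        for i in range(1,nn):
            if s[i,4]>8:
                pts=P[l==i];z0=pts[:,2].max();top=pts[pts[:,2]>z0-.006]
                print(n,k,s[i,4],ce[i].round(1),"mean",pts.mean(0).round(4),"top",top.mean(0).round(4),z0.round(4))
    q=B&(abs(P[...,2]-.05)<.004);pts=P[q][:,:2]
    r=cv2.minAreaRect(pts.astype(np.float32)*1000);print(n,"deck",r,P[q][:,2].mean())
E
```

```text
top red 28 [268.7 276.1] mean [0.5443 0.151  0.1882] top [0.5425 0.0226 1.3554] 1.3554
top yellow 156 [261.9 240.8] mean [0.6226 0.174  0.1002] top [0.5425 0.0226 1.3554] 1.3554
top yellow 122 [276.  243.3] mean [0.6137 0.1385 0.1466] top [0.6199 0.1365 0.151 ] 0.1552
top yellow 163 [294.2 248.4] mean [0.6042 0.1031 0.1001] top [0.5425 0.0226 1.3554] 1.3554
top deck ((594.2300415039062, 144.99398803710938), (170.54623413085938, 220.26661682128906), 75.6198501586914) 0.050337979781861816
side red 81 [318.3 287.5] mean [0.5421 0.1596 0.1325] top [0.5436 0.1582 0.1435] 0.1469
side yellow 35 [299.1 265.2] mean [0.6046 0.1447 0.1404] top [0.6079 0.1442 0.1425] 0.1451
side orange 140 [313.3 267.4] mean [0.5978 0.1074 0.0977] top [0.1069 0.6845 1.1467] 1.1467
side orange 200 [284.5 285.6] mean [0.6204 0.1773 0.089 ] top [0.6207 0.1819 0.093 ] 0.0976
side deck ((581.8607788085938, 92.72867584228516), (279.2624816894531, 223.40870666503906), 75.67662811279297) 0.04916221247249612
```

The seat is at about (0.6137, 0.139) with the heater's yaw at −14.4°, and the peg is near (0.546, 0.157). I move over the peg in two calls.

The manual's scale: shifts go in shares of 0.5 m and turns go in shares of 60 degrees. Converting my numbers, 0.378 m / 0.5 = 0.756, 0.04 m / 0.5 = 0.08, -29 degrees / 60 = -0.4833.

Call:
{"fn": "send_rows", "kwargs": {
  "series": [
    [0.028,0.072,0.02,-0.0333,1],
    [0.058,0.15,0.04,-0.0833,1],
    [0.088,0.226,0.06,-0.1333,1],
    [0.118,0.302,0.08,-0.1833,1],
    [0.146,0.378,0.08,-0.2333,1],
    [0.176,0.454,0.08,-0.2833,1],
    [0.206,0.53,0.08,-0.3333,1],
    [0.236,0.604,0.08,-0.3833,1],
    [0.264,0.68,0.08,-0.4333,1],
    [0.294,0.756,0.08,-0.4833,1]
  ],
  "force": 25
}}

```text
time_s: 0.93
ee_pos: [0.3987, -0.2192, 0.2623]
ee_rot: [3.141, 0.0, -0.111]
force: [-0.2, 0.1, 0.2]
grip_width: 0.087
finger_force: 0.0
```

Converted, 0.378 m / 0.5 = 0.756, 0.35 m / 0.5 = 0.7, -8.2 degrees / 60 = -0.1367.

Call:
{"fn": "send_rows", "kwargs": {
  "series": [
    [0.03,0.076,0,-0.0333,1],
    [0.058,0.152,0,-0.0667,1],
    [0.088,0.226,0,-0.1,1],
    [0.118,0.302,0,-0.1367,1],
    [0.146,0.378,0,-0.1367,1],
    [0.176,0.454,0,-0.1367,1],
    [0.206,0.53,0,-0.1367,1],
    [0.236,0.62,0,-0.1367,1],
    [0.26,0.7,0,-0.1367,1],
    [0.294,0.756,0,-0.1367,1]
  ]
}}

```text
time_s: 1.77
ee_pos: [0.545, 0.16, 0.2628]
ee_rot: [3.142, 0.0, -0.25]
force: [0.7, -0.3, 0.7]
grip_width: 0.0875
finger_force: 0.0
```

```bash
python3 - <<'E'
from workcell import get_obs, optics
from h import *
o=get_obs();print(o["time_s"],np.round(o["ee_pos"],4),np.round(o["ee_rot"],3),o["force"].round(2))
for n in("wrist","top"):
    c=optics.capture(n);np.savez(f"{n}1.npz",**c);print(c["fovy"])
    cv2.imwrite(f"pics/{n}1.png",c["img"][:,:,::-1])
E
```

```text
1.7667 [0.545  0.16   0.2628] [ 3.142  0.    -0.25 ] [ 0.73 -0.26  0.67]
65.70646984690485
45.64431828603135
```

View pics/wrist1.png

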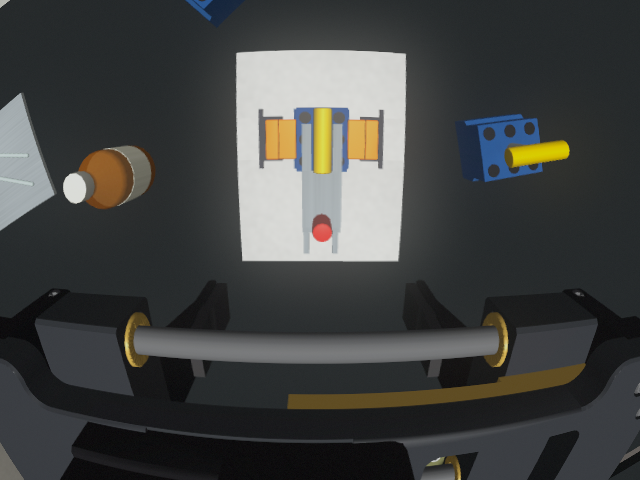

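The wrist view shows the deck with corners at (237,54), (405,54), (399,261) and (242,261). The peg top is near (322,229), the bar runs from (323,109) to (323,172), and the jaws are at 265–296 and 348–381 on row 140.

```bash
python3 - <<'E'
from h import *
c=dict(np.load("wrist1.npz"));m=masks(c);P=cloud(c,True)
B=np.zeros((480,640),bool);B[50:262,237:405]=1
for k in("red","yellow"):
    q=m[k]&B;z=P[q][:,2];uv=np.argwhere(q)[:,::-1];print(k,q.sum(),uv.mean(0),uv.min(0),uv.max(0),"z",np.percentile(z,[5,50,95]).round(4),P[q].mean(0).round(4))
    x=P[q];t=x[x[:,2]>np.percentile(z,95)-.003];print(" top",t.mean(0).round(4),len(t))
print("deck",cv2.minAreaRect((P[B&(abs(P[...,2]-.05)<.003)][:,:2]*1000).astype(np.float32)))
print("peg z.145",at_z(c,[[322,228.5]],.145,True).round(4),"bar ends z.147",at_z(c,[[323,109],[323,172]],.147,True).round(4))
q=m["orange"]&B&(P[...,2]>.085);l=P[q];print("orange",np.percentile(l[:,2],[5,50,95]))
th=-.251;ex=np.array([np.cos(th),np.sin(th)]);ey=np.array([-ex[1],ex[0]])
b=l[:,:2]@ey;s=.6137*ey[0]+.139*ey[1];d=b-s;print("inner noses rel seat y", np.percentile(d[d>0],[1,50,99]),np.percentile(d[d<0],[1,50,99]))
q=B&(cv2.cvtColor(c["img"],cv2.COLOR_RGB2HSV)[...,0]>105)&(abs(P[...,2]-.102)<.003)
print("block top",cv2.minAreaRect((P[q][:,:2]*1000).astype(np.float32)),q.sum())
E
```

```text
red 205 [321.68292683 233.04878049] [313 224] [330 241] z [0.1445 0.1457 0.1469] [0.5435 0.1563 0.1457]
 top [0.5435 0.1563 0.1457] 204
yellow 1104 [322.01086957 140.38315217] [314 108] [330 173] z [0.1442 0.1467 0.1483] [0.6132 0.1385 0.1467]
 top [0.6133 0.1386 0.1472] 886
deck ((593.7672729492188, 143.44912719726562), (170.732421875, 220.64462280273438), 75.70637512207031)
peg z.145 [[0.5468 0.1552 0.145 ]] bar ends z.147 [[0.6359 0.132  0.147 ]
 [0.5899 0.1436 0.147 ]]
orange [0.09070362 0.09244259 0.09465644]
inner noses rel seat y [0.01983735 0.03531313 0.04860805] [-0.05055963 -0.037781   -0.02451721]
block top ((587.3991088867188, 144.74057006835938), (44.153038024902344, 108.78894805908203), 75.75575256347656) 939
```

Converted, -0.1 m / 0.5 = -0.2, -0.0015 m / 0.5 = -0.003.

Call:
{"fn": "send_rows", "kwargs": {
  "series": [
    [-0.003,-0.006,-0.04,0,1],
    [-0.003,-0.006,-0.1,0,1],
    [-0.003,-0.006,-0.16,0,1],
    [-0.003,-0.006,-0.2,0,0.7],
    [-0.003,-0.006,-0.2,0,0.5],
    [-0.003,-0.006,-0.2,0,0.5]
  ]
}}

```text
time_s: 2.37
ee_pos: [0.5435, 0.1528, 0.1619]
ee_rot: [3.14, 0.002, -0.252]
force: [0.7, 0.7, -0.1]
grip_width: 0.0742
finger_force: 0.0
```

Converted, -0.045 m / 0.5 = -0.09, 0.0035 m / 0.5 = 0.007.

Call:
{"fn": "send_rows", "kwargs": {
  "series": [
    [0,0.007,-0.03,0,0.5],
    [0,0.007,-0.06,0,0.4],
    [0,0.007,-0.09,0,0.4],
    [0,0.007,-0.09,0,0.2],
    [0,0.007,-0.09,0,0],
    [0,0.007,-0.09,0,0],
    [0,0.007,-0.09,0,0],
    [0,0.007,-0.09,0,0]
  ]
}}

```text
time_s: 3.03
ee_pos: [0.5451, 0.1574, 0.119]
ee_rot: [-3.141, -0.002, -0.252]
force: [-0.2, -1.5, -0.2]
grip_width: 0.0218
finger_force: 0.0
```

Call:
{"fn": "send_rows", "kwargs": {
  "series": [
    [0,0,0,0,0],
    [0,0,0,0,0],
    [0,0,0,0,0],
    [0,0,0,0,0]
  ]
}}

```text
time_s: 3.37
ee_pos: [0.5446, 0.1554, 0.1187]
ee_rot: [3.139, -0.001, -0.253]
force: [-2.3, -3.5, 4.5]
grip_width: 0.0153
finger_force: 25.0
```

Call:
{"fn": "send_rows", "kwargs": {
  "series": [
    [-0.0096,0.0024,0,0,0],
    [-0.0194,0.005,0,0,0],
    [-0.029,0.0074,0,0,0],
    [-0.0388,0.0098,0,0,0],
    [-0.0484,0.0124,0,0,0],
    [-0.0582,0.0148,0,0,0],
    [-0.0678,0.0172,0,0,0],
    [-0.0776,0.0198,0,0,0],
    [-0.0872,0.0222,0,0,0],
    [-0.095,0.0242,0,0,0]
  ]
}}

```text
time_s: 4.2
ee_pos: [0.4978, 0.1674, 0.1186]
ee_rot: [3.139, -0.003, -0.253]
force: [1.7, -4.3, 4.4]
grip_width: 0.0152
finger_force: 25.0
```

Call:
{"fn": "send_rows", "kwargs": {
  "series": [
    [0,0,0,0,0],
    [0,0,0,0,0],
    [0,0,0,0,0]
  ]
}}

```text
time_s: 4.45
ee_pos: [0.497, 0.1676, 0.1186]
ee_rot: [3.139, -0.001, -0.252]
force: [-1.9, -5.0, 7.1]
grip_width: 0.0153
finger_force: 25.0
```

Converted, 0.12 m / 0.5 = 0.24, 0.1 m / 0.5 = 0.2.

Call:
{"fn": "send_rows", "kwargs": {
  "series": [
    [0,0,0,0,0.4],
    [0,0,0,0,0.5],
    [0,0,0,0,0.5],
    [0,0,0.06,0,0.6],
    [0.01,0,0.13,0,1],
    [0.03,-0.006,0.2,0,1],
    [0.06,-0.016,0.24,0,1],
    [0.1,-0.024,0.24,0,1],
    [0.1,-0.024,0.24,0,1],
    [0.1,-0.024,0.24,0,1]
  ]
}}

```text
time_s: 5.28
ee_pos: [0.5469, 0.1575, 0.237]
ee_rot: [-3.141, 0.002, -0.252]
force: [-0.6, 0.7, -0.8]
grip_width: 0.074
finger_force: 0.0
```

```bash
cat > m.py <<'E'
import sys
from workcell import get_obs, optics
from h import *
def run(tag):
    o=get_obs();print(o["time_s"],np.round(o["ee_pos"],4),np.round(o["ee_rot"],3))
    c=optics.capture("wrist");np.savez(f"{tag}.npz",**c);cv2.imwrite(f"pics/{tag}.png",c["img"][:,:,::-1])
    m=masks(c);P=cloud(c,True);th=-.25;ex=np.array([np.cos(th),np.sin(th)]);ey=np.array([-ex[1],ex[0]]);S=np.array([.6131,.1385])
    D=P[...,:2]-S;hx,hy,z=D@ex,D@ey,P[...,2];near=(abs(hx)<.16)&(abs(hy)<.08)
    for k in("red","yellow"):
        q=m[k]&near&(z>.12);print(k,q.sum(),P[q].mean(0).round(4),"heater",hx[q].mean().round(4),hy[q].mean().round(4),z[q].max().round(4))
    q=m["orange"]&near&(z>.085)&(abs(hx)<.012)
    for s in(1,-1):
        d=s*hy[q];d=d[d>0.01];print("nose",s,len(d),np.percentile(d,[1,5,50,95,99]).round(4))
if __name__=="__main__": run(sys.argv[1])
E
python3 m.py w2
```

```text
5.2833 [0.5469 0.1575 0.237 ] [-3.141e+00  2.000e-03 -2.520e-01]
red 315 [0.4986 0.1676 0.1477] heater -0.1181 -0.0001 0.3998
yellow 1589 [0.6074 0.14   0.1756] heater -0.0059 0.0001 0.3998
nose 1 938 [0.0231 0.024  0.0364 0.0485 0.0496]
nose -1 936 [0.0237 0.0245 0.0371 0.0491 0.0501]
```

```bash
sed -i 's/near=(/near=(z<.17)\&(/' m.py; python3 m.py w3; python3 -c "
import cv2;i=cv2.imread('pics/w3.png')[60:330,210:430];cv2.imwrite('pics/w3c.png',cv2.resize(i,None,fx=2.2,fy=2.2))"
```

```text
5.3333 [0.5459 0.158  0.2367] [-3.141e+00  2.000e-03 -2.510e-01]
red 313 [0.4973 0.1679 0.1453] heater -0.1194 -0.0001 0.1479
yellow 1349 [0.6133 0.1385 0.1463] heater 0.0002 0.0 0.1496
nose 1 938 [0.0233 0.0242 0.0365 0.0482 0.0496]
nose -1 940 [0.0236 0.025  0.0368 0.0488 0.0499]
```

View pics/w3c.png

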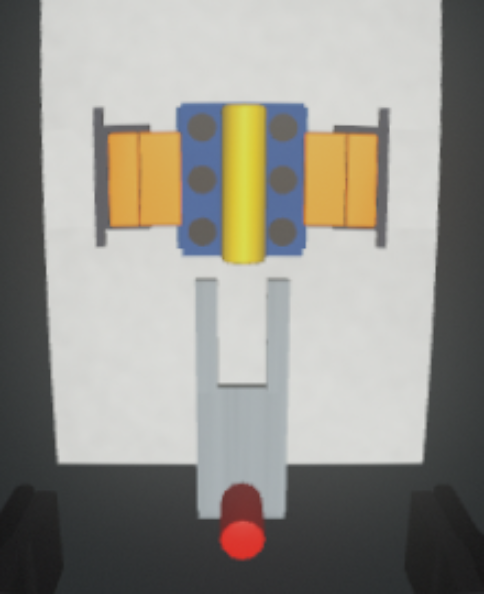

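The fork is at about 51 mm and its prongs are clear of the block. Next I grasp the T-bar at (0.6132, 0.1385).

Converted, -0.115 m / 0.5 = -0.23, -0.1 m / 0.5 = -0.2.

Call:
{"fn": "send_rows", "kwargs": {
  "series": [
    [0.06,-0.018,0,0,1],
    [0.12,-0.036,0,0,1],
    [0.134,-0.039,-0.04,0,1],
    [0.134,-0.039,-0.1,0,0.8],
    [0.134,-0.039,-0.16,0,0.6],
    [0.134,-0.039,-0.2,0,0.5],
    [0.134,-0.039,-0.23,0,0.4],
    [0.134,-0.039,-0.23,0,0.4],
    [0.134,-0.039,-0.23,0,0.4]
  ],
  "force": 30
}}

```text
time_s: 6.13
ee_pos: [0.6124, 0.1383, 0.1219]
ee_rot: [3.141, 0.002, -0.25]
force: [-0.4, -0.3, 0.8]
grip_width: 0.0547
finger_force: 0.0
```

Converted, -0.001 m / 0.5 = -0.002.

Call:
{"fn": "send_rows", "kwargs": {
  "series": [
    [0,0,-0.002,0,0.2],
    [0,0,-0.002,0,0.1],
    [0,0,-0.002,0,0],
    [0,0,-0.002,0,0],
    [0,0,-0.002,0,0],
    [0,0,-0.002,0,0],
    [0,0,-0.002,0,0],
    [0,0,-0.002,0,0]
  ]
}}

```text
time_s: 6.8
ee_pos: [0.614, 0.1377, 0.1219]
ee_rot: [3.142, -0.0, -0.252]
force: [0.1, -0.1, 2.7]
grip_width: 0.0129
finger_force: 30.0
```

Gripped. I rock it 18 mm to the heater's +y.

Converted, 0.018 m / 0.5 = 0.036, 0.0045 m / 0.5 = 0.009.

Call:
{"fn": "send_rows", "kwargs": {
  "series": [
    [0.001,0.004,0,0,0],
    [0.002,0.008,0,0,0],
    [0.003,0.012,0,0,0],
    [0.004,0.016,0,0,0],
    [0.005,0.02,0,0,0],
    [0.006,0.024,0,0,0],
    [0.007,0.028,0,0,0],
    [0.008,0.032,0,0,0],
    [0.009,0.036,0,0,0],
    [0.009,0.036,0,0,0]
  ]
}}

```text
time_s: 7.63
ee_pos: [0.6185, 0.1502, 0.1222]
ee_rot: [3.133, -0.001, -0.255]
force: [-3.0, -10.0, 9.0]
grip_width: 0.0136
finger_force: 30.3
```

Call:
{"fn": "send_rows", "kwargs": {
  "series": [
    [0,0,0,0,0],
    [0,0,0,0,0],
    [0,0,0,0,0]
  ]
}}

```text
time_s: 7.88
ee_pos: [0.6185, 0.1502, 0.1222]
ee_rot: [3.133, -0.001, -0.255]
force: [-3.7, -9.7, 9.0]
grip_width: 0.0133
finger_force: 30.3
```

```bash
python3 m.py w4; python3 - <<'E'
from workcell import optics
import cv2
c=optics.capture("side");a=cv2.resize(c["img"][235:355,235:375,::-1],None,fx=4,fy=4,interpolation=2)
i=cv2.imread('pics/w4.png');cv2.imwrite('pics/s4.png',a);cv2.imwrite('pics/w4c.png',i)
E
```

```text
7.8833 [0.6185 0.1502 0.1222] [ 3.133e+00 -1.000e-03 -2.550e-01]m.py:10: RuntimeWarning: Mean of empty slice.
  q=m[k]&near&(z>.12);print(k,q.sum(),P[q].mean(0).round(4),"heater",hx[q].mean().round(4),hy[q].mean().round(4),z[q].max().round(4))
  ret = um.true_divide(
  ret = ret.dtype.type(ret / rcount)
Traceback (most recent call last):
  File "m.py", line 14, in <module>
    if __name__=="__main__": run(sys.argv[1])
                             ~~~^^^^^^^^^^^^^
  File "m.py", line 10, in run
    q=m[k]&near&(z>.12);print(k,q.sum(),P[q].mean(0).round(4),"heater",hx[q].mean().round(4),hy[q].mean().round(4),z[q].max().round(4))
                                                                                                                   ~~~~~~~~^^
ValueError: zero-size array to reduction operation maximum which has no identity
```

View pics/w4c.png

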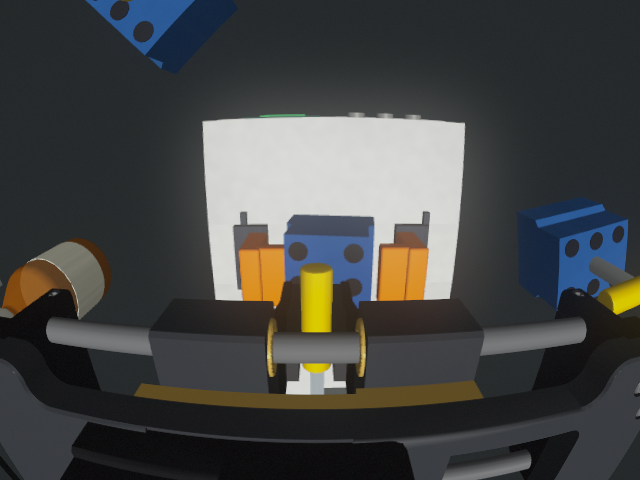

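The block is leaning towards the left jaw, and a gap has opened at its right. The arm gives about 5 mm under load, so I lean further.

Call:
{"fn": "send_rows", "kwargs": {
  "series": [
    [0.001,0.004,0.001,0,0],
    [0.002,0.008,0.001,0,0],
    [0.003,0.012,0.002,0,0],
    [0.004,0.014,0.002,0,0],
    [0.004,0.014,0.002,0,0],
    [0.004,0.014,0.002,0,0]
  ]
}}

```text
time_s: 8.48
ee_pos: [0.6198, 0.1547, 0.1222]
ee_rot: [3.129, 0.001, -0.256]
force: [-4.3, -13.7, 7.0]
grip_width: 0.0133
finger_force: 31.1
```

```bash
cat > n.py <<'E'
import sys
from workcell import get_obs, optics
from h import *
o=get_obs();print(o["time_s"],np.round(o["ee_pos"],4),o["force"].round(1))
c=optics.capture("wrist");cv2.imwrite(f"pics/{sys.argv[1]}.png",c["img"][:,:,::-1])
P=cloud(c,True);H=cv2.cvtColor(c["img"],cv2.COLOR_RGB2HSV);th=-.25;ex=np.array([np.cos(th),np.sin(th)]);ey=np.array([-ex[1],ex[0]])
D=P[...,:2]-[.6131,.1385];hx,hy,z=D@ex,D@ey,P[...,2]
om=(abs(H[...,0].astype(int)-15)<8)&(H[...,1]>130)&(z>.086)&(z<.097)&(hx>0)&(hx<.03)&(abs(hy)<.07)
for s in(1,-1):
    d=s*hy[om];d=d[d>.01];print("jaw",s,len(d),np.percentile(d,[1,5,95,99]).round(4))
b=(abs(H[...,0].astype(int)-110)<12)&(H[...,1]>100)&(z>.09)&(z<.112)&(hx>.015)&(hx<.03)&(abs(hy)<.045)
if b.sum()>20:
    k=np.polyfit(hy[b],z[b],1);print("block y",np.percentile(hy[b],[1,99]).round(4),"tilt deg",np.degrees(np.arctan(k[0])).round(1),b.sum())
E
python3 n.py w5
```

```text
8.4833 [0.6198 0.1547 0.1222] [ -4.3 -13.7   7. ]
jaw 1 1507 [0.0337 0.0347 0.0568 0.0579]
jaw -1 1512 [0.0232 0.0241 0.0487 0.0499]
block y [-0.0104  0.032 ] tilt deg -9.8 1574
```

The left jaw has moved back about 8–9 mm at a lean of 9.8°. Now I rock to −y.

Converted, -0.034 m / 0.5 = -0.068, -0.012 m / 0.5 = -0.024.

Call:
{"fn": "send_rows", "kwargs": {
  "series": [
    [-0.002,-0.008,0,0,0],
    [-0.004,-0.016,0,0,0],
    [-0.006,-0.024,0,0,0],
    [-0.008,-0.032,0,0,0],
    [-0.01,-0.038,0,0,0],
    [-0.011,-0.044,0,0,0],
    [-0.0124,-0.05,0,0,0],
    [-0.014,-0.056,0,0,0],
    [-0.0154,-0.062,0,0,0],
    [-0.017,-0.068,0,0,0]
  ]
}}

```text
time_s: 9.37
ee_pos: [0.6125, 0.1331, 0.1239]
ee_rot: [-3.135, -0.002, -0.249]
force: [2.7, 9.3, 3.2]
grip_width: 0.0131
finger_force: 30.0
```

Call:
{"fn": "send_rows", "kwargs": {
  "series": [
    [-0.001,-0.004,0,0,0],
    [-0.002,-0.008,0,0,0],
    [-0.003,-0.012,0,0,0],
    [-0.004,-0.016,0,0,0],
    [-0.005,-0.02,0,0,0],
    [-0.006,-0.024,0,0,0],
    [-0.007,-0.028,0,0,0],
    [-0.007,-0.028,0,0,0]
  ]
}}

```text
time_s: 10.03
ee_pos: [0.6098, 0.1214, 0.1254]
ee_rot: [-3.132, -0.003, -0.248]
force: [2.8, 10.5, 4.3]
grip_width: 0.013
finger_force: 30.2
```

```bash
python3 n.py w6
```

```text
10.0333 [0.6098 0.1214 0.1254] [ 2.8 10.5  4.3]
jaw 1 1476 [0.0308 0.0317 0.0562 0.0574]
jaw -1 1427 [0.0336 0.0346 0.0563 0.0574]
block y [-0.032  0.011] tilt deg 8.9 1427
```

Both jaws are about 8 mm back. I return it upright.

Converted, 0.0235 m / 0.5 = 0.047, 0.021 m / 0.5 = 0.042.

Call:
{"fn": "send_rows", "kwargs": {
  "series": [
    [0.0016,0.006,0,0,0],
    [0.003,0.012,0,0,0],
    [0.0046,0.018,0,0,0],
    [0.006,0.024,0,0,0],
    [0.0076,0.03,0,0,0],
    [0.009,0.036,0,0,0],
    [0.0106,0.042,0,0,0],
    [0.012,0.047,0,0,0],
    [0.012,0.047,0,0,0],
    [0.012,0.047,0,0,0]
  ]
}}

```text
time_s: 10.92
ee_pos: [0.6141, 0.1356, 0.1233]
ee_rot: [3.137, -0.0, -0.253]
force: [-1.5, -1.2, 6.3]
grip_width: 0.013
finger_force: 30.0
```

```bash
python3 n.py w7
```

```text
10.9167 [0.6141 0.1356 0.1233] [-1.5 -1.2  6.3]
jaw 1 1583 [0.031  0.0318 0.0563 0.0575]
jaw -1 1564 [0.0307 0.0316 0.0559 0.0571]
block y [-0.023   0.0202] tilt deg 1.1 1455
```

View pics/w7.png

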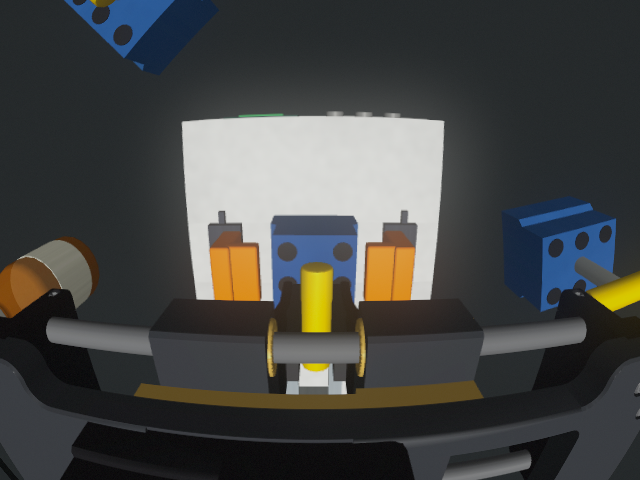

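Both noses are at about ±31 mm and the block is nearly upright. I centre it slightly, then lift straight up.

Converted, 0.002 m / 0.5 = 0.004, 0.001 m / 0.5 = 0.002.

Call:
{"fn": "send_rows", "kwargs": {
  "series": [
    [0.0006,0.002,0,0,0],
    [0.001,0.004,0,0,0],
    [0.001,0.004,0,0,0],
    [0.001,0.004,0,0,0]
  ]
}}

```text
time_s: 11.3
ee_pos: [0.6145, 0.1371, 0.1232]
ee_rot: [3.136, 0.0, -0.253]
force: [-2.5, -1.5, 6.2]
grip_width: 0.0129
finger_force: 30.0
```

```bash
python3 n.py w8
```

```text
11.3 [0.6145 0.1371 0.1232] [-2.5 -1.5  6.2]
jaw 1 1587 [0.0311 0.0318 0.0562 0.0575]
jaw -1 1559 [0.0305 0.0316 0.0559 0.057 ]
block y [-0.0221  0.0212] tilt deg 0.1 1445
```

Call:
{"fn": "send_rows", "kwargs": {
  "series": [
    [0,0,0.006,0,0],
    [0,0,0.014,0,0],
    [0,0,0.024,0,0],
    [0,0,0.034,0,0],
    [0,0,0.044,0,0],
    [0,0,0.054,0,0],
    [0,0,0.062,0,0],
    [0,0,0.068,0,0],
    [0,0,0.072,0,0],
    [0,0,0.072,0,0]
  ]
}}

```text
time_s: 12.18
ee_pos: [0.6152, 0.1409, 0.1593]
ee_rot: [-3.14, -0.001, -0.251]
force: [0.5, -0.5, -4.1]
grip_width: 0.0131
finger_force: 30.0
```

Converted, 0.03 m / 0.5 = 0.06, -0.0025 m / 0.5 = -0.005.

Call:
{"fn": "send_rows", "kwargs": {
  "series": [
    [0,0,0.006,0,0],
    [-0.001,0,0.014,0,0],
    [-0.002,-0.002,0.024,0,0],
    [-0.002,-0.003,0.034,0,0],
    [-0.003,-0.004,0.044,0,0],
    [-0.003,-0.005,0.052,0,0],
    [-0.003,-0.005,0.058,0,0],
    [-0.003,-0.005,0.06,0,0],
    [-0.003,-0.005,0.06,0,0],
    [-0.003,-0.005,0.06,0,0]
  ]
}}

```text
time_s: 13.02
ee_pos: [0.6132, 0.1378, 0.1884]
ee_rot: [3.141, 0.0, -0.251]
force: [0.4, -0.2, -4.2]
grip_width: 0.013
finger_force: 30.0
```

```bash
sed -i 's/(z>.09)&(z<.112)/(z>.15)\&(z<.18)/' n.py; python3 n.py w9; python3 - <<'E'
from workcell import optics
import cv2
c=optics.capture("side");cv2.imwrite('pics/s9.png',cv2.resize(c["img"][200:360,200:400,::-1],None,fx=4,fy=3.75,interpolation=2)[:600])
E
```

```text
13.0167 [0.6132 0.1378 0.1884] [ 0.4 -0.2 -4.2]
jaw 1 793 [0.0347 0.0361 0.0568 0.0579]
jaw -1 921 [0.0308 0.0317 0.0562 0.0575]
block y [-0.0201  0.023 ] tilt deg 2.5 1316
```

View pics/s9.png

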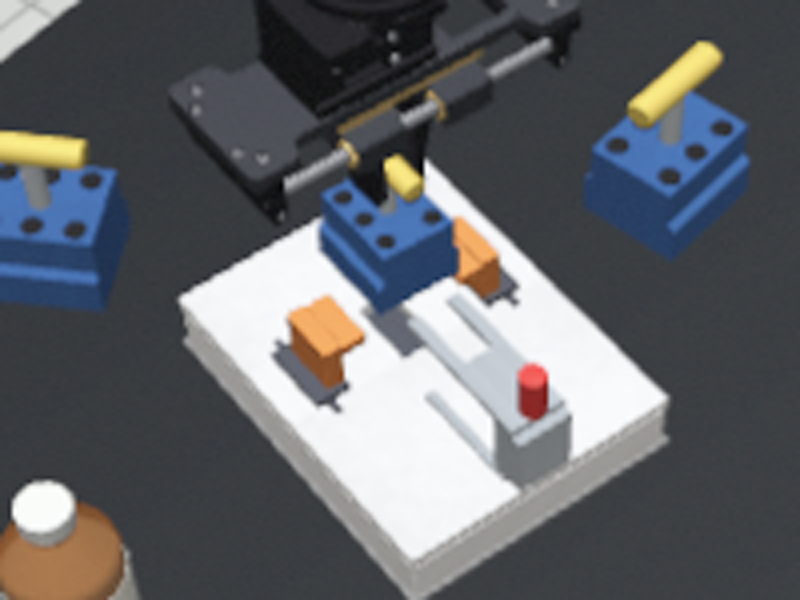

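View pics/w9.png

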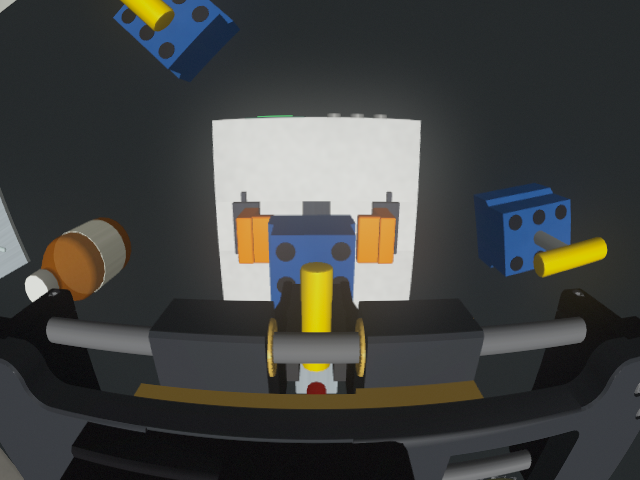

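The block is held clear above the jaws. I measure its tilt more carefully, using the deck plane as reference.

```bash
cat > t.py <<'E'
from workcell import get_obs, optics
from h import *
th=-.25;ex=np.array([np.cos(th),np.sin(th)]);ey=np.array([-ex[1],ex[0]])
def fit(hx,hy,z,q):
    x,y,w=hx[q],hy[q],z[q]
    for _ in range(4):
        A=np.c_[x,y,np.ones(len(x))];k=np.linalg.lstsq(A,w,rcond=None)[0];g=abs(A@k-w)<.0025;x,y,w=x[g],y[g],w[g]
    return np.degrees(np.arctan(k[:2])).round(2),len(x),[x.min().round(4),x.max().round(4)],np.percentile(y,[.5,99.5]).round(4),w.mean().round(4)
o=get_obs();print(o["time_s"],np.round(o["ee_pos"],4),o["force"].round(1),o["dq"].round(3))
for n in("wrist","side"):
    c=optics.capture(n);P=cloud(c,n=="wrist");H=cv2.cvtColor(c["img"],cv2.COLOR_RGB2HSV).astype(int)
    D=P[...,:2]-[.6131,.1385];hx,hy,z=D@ex,D@ey,P[...,2];bl=(abs(H[...,0]-110)<14)&(H[...,1]>90)&(abs(hy)<.05)&(abs(hx)<.045)
    z0=np.percentile(z[bl&(z>.1)],80)
    print(n,"top",fit(hx,hy,z,bl&(abs(z-z0)<.006)))
    print(n,"deck",fit(hx,hy,z,(H[...,1]<40)&(H[...,2]>150)&(abs(z-.05)<.006)&(abs(hy)<.08)&(hx>-.12)&(hx<.085)))
    if n=="side":
        q=(abs(H[...,0]-110)<14)&(abs(hy)<.05)&(abs(hx)<.05)&(z>.09)&(z<.2);print("lowest blue z",np.percentile(z[q],[0.5,2]).round(4))
E
python3 t.py
```

```text
13.1167 [0.6131 0.1377 0.1882] [-0.2 -0.5 -4.7] [-0.002  0.    -0.    -0.     0.    -0.     0.   ]
wrist top (array([-0.65,  2.55]), 2747, [np.float64(-0.0145), np.float64(0.0268)], array([-0.0202,  0.0233]), np.float64(0.1679))
wrist deck (array([-0.04,  0.07]), 20941, [np.float64(-0.0762), np.float64(0.085)], array([-0.0794,  0.0795]), np.float64(0.0508))
side top (array([0.45, 1.23]), 235, [np.float64(-0.0297), np.float64(0.0287)], array([-0.0159,  0.0253]), np.float64(0.1656))
side deck (array([-0.11, -0.  ]), 2480, [np.float64(-0.12), np.float64(0.085)], array([-0.0796,  0.0796]), np.float64(0.0488))
lowest blue z [0.104  0.1067]
```

The tilt is about 2.5° and the foot is about 13 mm above the jaws. I centre the block by 2 mm over the seat and let it settle.

Converted, -0.002 m / 0.5 = -0.004, -0.0005 m / 0.5 = -0.001.

Call:
{"fn": "send_rows", "kwargs": {
  "series": [
    [-0.0006,-0.002,0,0,0],
    [-0.001,-0.004,0,0,0],
    [-0.001,-0.004,0,0,0],
    [-0.001,-0.004,0,0,0],
    [-0.001,-0.004,0,0,0],
    [-0.001,-0.004,0,0,0],
    [-0.001,-0.004,0,0,0]
  ]
}}

```text
time_s: 13.8
ee_pos: [0.6128, 0.1359, 0.1886]
ee_rot: [3.142, -0.0, -0.251]
force: [-0.4, -0.3, -3.7]
grip_width: 0.0132
finger_force: 30.0
```

```bash
python3 t.py; python3 n.py w10
```

```text
13.8 [0.6128 0.1359 0.1886] [-0.4 -0.3 -3.7] [ 0.001 -0.     0.001  0.001 -0.001  0.001  0.001]
wrist top (array([-0.51,  2.61]), 2745, [np.float64(-0.0144), np.float64(0.0275)], array([-0.0221,  0.0214]), np.float64(0.1682))
wrist deck (array([-0.04,  0.06]), 20780, [np.float64(-0.0766), np.float64(0.085)], array([-0.0795,  0.0795]), np.float64(0.0508))
side top (array([0.44, 1.32]), 212, [np.float64(-0.0313), np.float64(0.0289)], array([-0.0192,  0.0237]), np.float64(0.166))
side deck (array([-0.09,  0.06]), 2390, [np.float64(-0.1197), np.float64(0.0849)], array([-0.0792,  0.0795]), np.float64(0.0487))
lowest blue z [0.1036 0.1064]
13.9 [0.6128 0.1359 0.1886] [-0.4 -0.1 -4.3]
jaw 1 854 [0.0331 0.0342 0.0566 0.0576]
jaw -1 909 [0.0312 0.0321 0.0563 0.0574]
block y [-0.022   0.0211] tilt deg 2.4 1336
```

The block is still and centred, both jaws are back and the fork is off, so I hand the job in.

```bash
python3 -c "
from workcell import bot
print(bot.finish_job())"
```

```text
the job is handed in; nothing more can be done
None
```

I handed the job in at about 14 s: the fork is off at about 51 mm, both jaws are pushed back about 8 mm, and the block is held still over its seat, its foot about 13 mm above the jaws, with a measured lean of about 2.5° to the heater's −y that I left uncorrected.

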